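Sort horn studs on the sloping pitch gauges

ROBOT

A 7-joint arm with a two-finger parallel gripper is mounted at the origin on the work surface. World frame = base frame: x ahead of the robot, y to its left, z up, the work surface at z = 0. Lengths are in mm, angles in rad, forces in N, time in s.
With the tool pointing down it reaches from about 350 to 900 mm from the base axis. Payload 7.2 kg.
Tool frame: the origin (TCP) lies midway between the tips of the shut fingers; the grasp point (between the pads) lies 19 mm behind it; y points along the fingers, x is the direction in which the jaws open and shut, and the axes are right-handed (so a half turn about y gives the same grasp; the last joint's range is limited). The gripper opens to 88 mm and grips with 3 to 60 N. Pads are 20 mm wide; open, the fingers measure 115 mm over their backs; the gripper's body (75 mm by 178 mm) begins 61 mm behind the grasp point.
Start: joints at [1.04, 0.411, -0.013, 1.596, 0.006, 1.134, -0.082], TCP at [279.024, -559.263, 222.653] pointing down, gripper open.
Joint ranges: [-2.95, 2.95], [-0.29, 1.99], [-1.47, 1.44], [0.14, 2.54], [-1.03, 4.17], [0.13, 1.85], [-2.86, 2.86]. Speed limits (rad/s): [2.39, 2.39, 3.01, 3.01, 3.14, 3.14, 3.14].

INTERFACE

Orientations are given as a rotation vector (axis times angle).
In Python, from workcell import arm, cams gives the robot as it stands.
- The arm moves only by the tool carry_out, never from a script. Its argument "increments" is a list of rows, each a list of 2 entries, a list of its own where there are three numbers: the shift along the tool's x, y, z in m, then the turn about the tool's y in degrees. In form: [[[x, y, z], spin], ...]. A call has 1 to 12 rows; each row shifts and turns the pose as measured when the row begins, along the tool's axes as they then stand; what a row does not reach is not made up. A row lasts 1/8 s, in which the tool goes at most 62.5 mm and 10.7 degrees, less where a joint would pass 70% of its speed; a pose out of reach is approached as far as the arm can. A call is refused whole if a number of a shift passes 0.0625 or a number of a turn 10.7, either way. A call with a gripper value outside its range is refused whole. "hand" is the opening, from 0 (shut) to 1 (fully open), set as the call begins (left out, the last holds). The fingers move at their own pace and stop on an object; the grip force is fixed at half the most. Time passes only in rows, so rows that do not move let the fingers close. It gives the time, the measured TCP pose, the force and the opening at its end, in the units of the state.
- arm.state(): the state, without advancing time (a new reading comes with each control period).
- cams.read_camera(name): name is "scene" or "top" or "wrist"; returns a dict with "color" (384x512x3 uint8, red, green, blue), "K" (3x3 intrinsics, pixels), "R" (3x3) and "t" (3): a world point X has camera coordinates R X + t; the wrist camera has in their place "mount" (4x4, takes a point from camera to tool coordinates, whose origin is the TCP and whose axes are the tool frame's). Camera axes: x right, y down, z forward; pixel columns grow to the right and rows downward; lengths in mm; the calibration is good to about 2 mm. The wrist camera is an equidistant fisheye: a pixel r from the principal point sees the ray r / f radians off the axis. A picture is of the moment at which its call begins: read the wrist's pose just before it. There is no depth.
- arm.close_job(): hands the job in, once; it reports no verdict.
The state is a dict: "t": time; "qpos": joint angles; "joint_velocities": joint speeds; "tau": joint torques, N m; "tool_pos": TCP position; "orientation": TCP orientation; "force": force on the tool from outside, world axes, zero at the start; "ft_torque": the same for the moment, N m; "gripper_width": finger opening in mm.
Only numpy, scipy, OpenCV 4.12 (cv2) and the standard library are available. Lean on these libraries where they do the work, as an engineer would, in place of code of your own. Each camera call takes 0.05 s, during which the arm holds its last target. There are 200 camera calls.

TASK

Sort the two aluminium horn-mounting studs by thread pitch: lift each from its wooden rest and lay it gently in the sloping notched gauge that matches its thread, so that it drops fully home with its thread between the teeth and its lower end against or just short of the foot stop. Do not force or drop the studs into the gauges, and leave both bottles and the jar where they are.

Things in the scene. Friction and masses are not known exactly. Their poses are not given: they have to be found in the camera images.
- coarse_stud_mid (a point): Mid-point, on the axis, of the coarse-thread stud: plain aluminium, 160 mm long, three widely spaced thread turns (pitch 20 mm) at each end. Smooth grip in the middle, 24 mm diameter, 36 mm long; thread crests 30 mm, roots 20 mm diameter. x runs along the stud; both ends are alike. About 0.2 kg, balanced at the middle. Starts level in its rest, axis 34 mm above the table.
- fine_stud_mid (a point): Mid-point, on the axis, of the fine-thread stud: plain aluminium, 160 mm long, four closely spaced thread turns (pitch 12 mm) at each end. Smooth grip in the middle, 24 mm diameter, 36 mm long; thread crests 30 mm, roots 20 mm diameter. x runs along the stud; both ends are alike. About 0.2 kg, balanced at the middle. Starts level in its rest, axis 34 mm above the table.
- coarse_gauge_bed: Sloping notched bed of the coarse steel gauge, 24 mm wide. Two wide teeth (7 mm, pitch 20 mm) in each row at each end. Origin: where the stud's mid-point lies when fully seated, 100 mm above the table. x points down the 30 degree slope, roughly away from the robot (seated stud lies along it); z squarely out of the bed. Tooth tops z = -7 mm. Foot stop at x = 81.5 mm, up to z = -2 mm.
- fine_gauge_bed: Sloping notched bed of the fine steel gauge, 24 mm wide. Four narrow teeth (4 mm, pitch 12 mm) in each row at each end. Origin: where the stud's mid-point lies when fully seated, 100 mm above the table. x points down the 30 degree slope, roughly away from the robot (seated stud lies along it); z squarely out of the bed. Tooth tops z = -7 mm. Foot stop at x = 81.5 mm, up to z = -2 mm.
- coarse_gauge: Fixed base plate under the coarse bed, 170 x 90 x 10 mm, origin under its centre. Middle of the bed (28 mm either way) has no teeth, only a bar at z = -30 mm of the bed, so fingers can straddle it. With the wrong stud, or over about 2 mm off along the bed, the crests ride on the teeth (notch floors z = -17 mm), about 6 mm too high.
- fine_gauge: Fixed base plate under the fine bed, 170 x 90 x 10 mm, origin under its centre. Middle of the bed (28 mm either way) has no teeth, only a bar at z = -30 mm of the bed, so fingers can straddle it. With the wrong stud, or over about 2 mm off along the bed, the crests ride on the teeth (notch floors z = -17 mm), about 6 mm too high.
- coarse_rest: Fixed wooden rest in which the coarse stud starts: base 170 x 56 mm, 6 mm thick, origin at the centre of its underside; x along the stud. Short rails 50 mm either way of the middle (tops 22 mm high, 36 mm over the outside) carry the stud; the middle 80 mm is free of rails for the fingers.
- fine_rest: Fixed wooden rest in which the fine stud starts: base 170 x 56 mm, 6 mm thick, origin at the centre of its underside; x along the stud. Short rails 50 mm either way of the middle (tops 22 mm high, 36 mm over the outside) carry the stud; the middle 80 mm is free of rails for the fingers.
- dark_bottle: Bystander: black paint bottle, 56 mm diameter, 130 mm tall, standing on the table; origin at the centre of its underside.
- red_bottle: Bystander: red paint bottle, 54 mm diameter, 120 mm tall, standing on the table; origin at the centre of its underside.
- jar: Bystander: white lidded plastic jar, 68 mm diameter, 80 mm tall, standing on the table; origin at the centre of its underside.
Not all that is in view belongs to the job. Leave any blue look-alike of the part that bears fine_stud_mid alone.

How it is judged (in metres and radians):
At the end, for the whole second after the job is handed in: Each stud lies released in its own gauge: its mid-point within 6 mm of the bed's origin along the bed, within 4 mm sideways, no more than 3 mm higher (or 4 mm lower) than fully seated, and its axis within 0.08 rad of the bed's (x of coarse_stud_mid in the frame of coarse_gauge_bed between -0.006 and 0.006 m and y of coarse_stud_mid in the frame of coarse_gauge_bed between -0.004 and 0.004 m and z of coarse_stud_mid in the frame of coarse_gauge_bed between -0.004 and 0.003 m and angle between the x axis of coarse_stud_mid and the x axis of coarse_gauge_bed, either way round below 0.08 rad and x of fine_stud_mid in the frame of fine_gauge_bed between -0.006 and 0.006 m and y of fine_stud_mid in the frame of fine_gauge_bed between -0.004 and 0.004 m and z of fine_stud_mid in the frame of fine_gauge_bed between -0.004 and 0.003 m and angle between the x axis of fine_stud_mid and the x axis of fine_gauge_bed, either way round below 0.08 rad); the robot touches nothing.
It fails at once if a coarse gauge bed is hit or pressed by a stud with more than 50 N (forced or dropped) (contact force between any of coarse_stud, fine_stud and coarse_gauge_bed above 50 N).
It fails at once if a fine gauge bed is hit or pressed by a stud with more than 50 N (forced or dropped) (contact force between any of coarse_stud, fine_stud and fine_gauge_bed above 50 N).
It fails at once if the dark_bottle is moved more than 30 mm (distance of dark_bottle from where it was at the start of the episode above 0.03 m).
It fails at once if the red_bottle is moved more than 30 mm (distance of red_bottle from where it was at the start of the episode above 0.03 m).
It fails at once if the jar is moved more than 30 mm (distance of jar from where it was at the start of the episode above 0.03 m).
It also fails if it takes over 67 s, if anything falls off the work surface, if the arm or the gripper's body presses on something with over 40 N, if the wrist force passes 120 N, or if a joint passes its speed limit or range.

## Working session

There is one attempt and no reset: what is moved stays moved. The work goes in short steps, Python scripts to look and compute and a tool call to move; the robot and the scene stay as the last step left them, time stands still between calls to the robot, and variables do not carry over. Pictures are saved under pics/ and viewed, about 8 in all and at most 12, crops included, and the job is handed in when it is done.

Besides the shell and the picture viewer there is one more tool, called after "Emit:" as name([rows], argument=value, ...), one row to a line, values as JSON. carry_out: Moves the arm, as the interface text tells. Its arguments: {"type":"object","properties":{"increments":{"type":"array","items":{"type":"array"}},"hand":{"type":"number"}},"required":["increments"]}

```bash
mkdir -p pics; ls; cat > h.py <<'E'
import numpy as np, cv2
from scipy.spatial.transform import Rotation as Ro
from workcell import arm, cams
def snap(n,f=None):
    d=cams.read_camera(n)
    if f: cv2.imwrite('pics/'+f+'.png',cv2.cvtColor(d['color'],cv2.COLOR_RGB2BGR))
    return d
def ray(d,uv,pose=None):
    K=np.array(d['K'],float); uv=np.array(uv,float)
    if pose is None:
        R=np.array(d['R']);t=np.array(d['t'],float)
        v=np.linalg.inv(K)@np.r_[uv,1]; return -R.T@t, R.T@v/np.linalg.norm(v)
    M=np.array(d['mount'],float)
    a=np.array([(uv[0]-K[0,2])/K[0,0],(uv[1]-K[1,2])/K[1,1]]); r=np.hypot(*a)
    v=np.r_[a/max(r,1e-9)*np.sin(r),np.cos(r)]
    p,R=pose
    return R@M[:3,3]+p, R@(M[:3,:3]@v)
def onz(d,uv,z,pose=None):
    o,v=ray(d,uv,pose); return o+v*(z-o[2])/v[2]
def pose():
    s=arm.state(); return np.array(s['tool_pos'],float),Ro.from_rotvec(s['orientation']).as_matrix()
def proj(d,X,pose=None):
    X=np.array(X,float);K=np.array(d['K'],float)
    if pose is None:
        c=np.array(d['R'])@X+np.array(d['t']); c=K@c; return c[:2]/c[2]
    p,R=pose;M=np.array(d['mount'],float)
    c=M[:3,:3].T@(R.T@(X-p)-M[:3,3]); th=np.arctan2(np.hypot(c[0],c[1]),c[2]); ph=np.arctan2(c[1],c[0])
    return np.array([K[0,2]+K[0,0]*th*np.cos(ph),K[1,2]+K[1,1]*th*np.sin(ph)])
E
python3 - <<'E'
from h import *
s=arm.state();print(s);print(pose()[1].round(3))
a=snap('top');b=snap('scene')
for d in(a,b):print(np.array(d['K']).round(1).tolist(),ray(d,(256,192)))
im=np.vstack([a['color'],b['color']])
for i,d in enumerate((a,b)):cv2.imwrite(f'pics/i{i}.png',cv2.resize(d['color'][:,:,::-1],(800,600),interpolation=cv2.INTER_CUBIC))
np.save('top.npy',a,allow_pickle=True);np.save('scene.npy',b,allow_pickle=True)
E
```

```text
pics
{'t': 0.0, 'qpos': array([ 1.03981735,  0.41189718, -0.0127614 ,  1.59701694,  0.005619  ,
        1.13430755, -0.08218509]), 'joint_velocities': array([-0.00019292,  0.0006704 , -0.00028972, -0.00038475, -0.00138856,
       -0.00020479, -0.00072301]), 'tau': array([ 7.86840737e-04, -5.87946260e+01,  6.41957559e-01, -2.91076112e+01,
       -5.38849295e-02,  1.82085531e-02,  1.20488235e-04]), 'tool_pos': array([ 278.78366287, -558.82180289,  221.82161331]), 'orientation': array([-1.39255381,  0.86292308, -0.86061379]), 'force': array([-0.35589823,  0.81325962, -0.42558497]), 'ft_torque': array([-0.03869304, -0.01902103, -0.0200189 ]), 'gripper_width': 87.96884797276876}
[[ 0.447 -0.001  0.895]
 [-0.895  0.001  0.447]
 [-0.002 -1.    -0.   ]]
[[418.0, 0.0, 261.5], [0.0, 418.0, 188.4], [0.0, 0.0, 1.0]] (array([ 393.83231425,  -83.15718867, 1257.70167842]), array([ 0.0633661 ,  0.00705556, -0.99796541]))
[[365.0, 0.0, 253.7], [0.0, 365.0, 196.3], [0.0, 0.0, 1.0]] (array([772.52622887, 319.38692557, 965.77105588]), array([-0.32297939, -0.41468906, -0.85071576]))
```

View pics/i0.png

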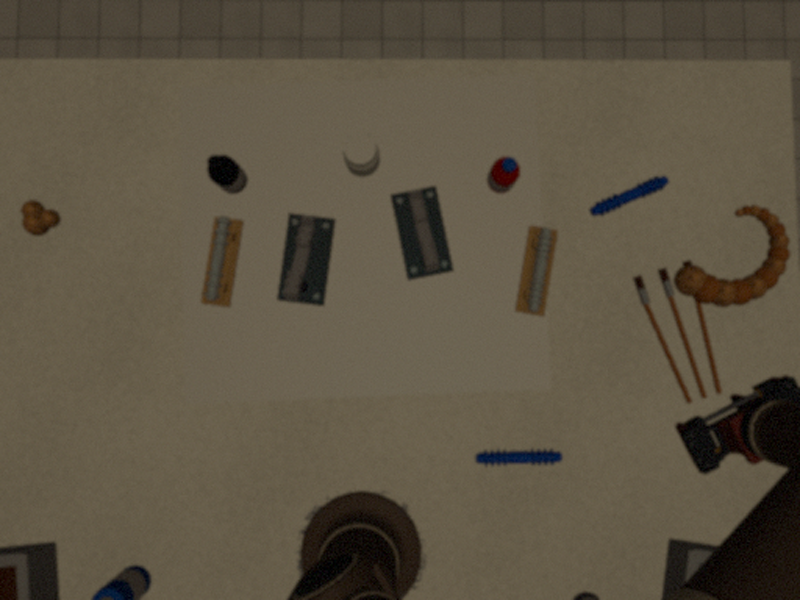

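View pics/i1.png

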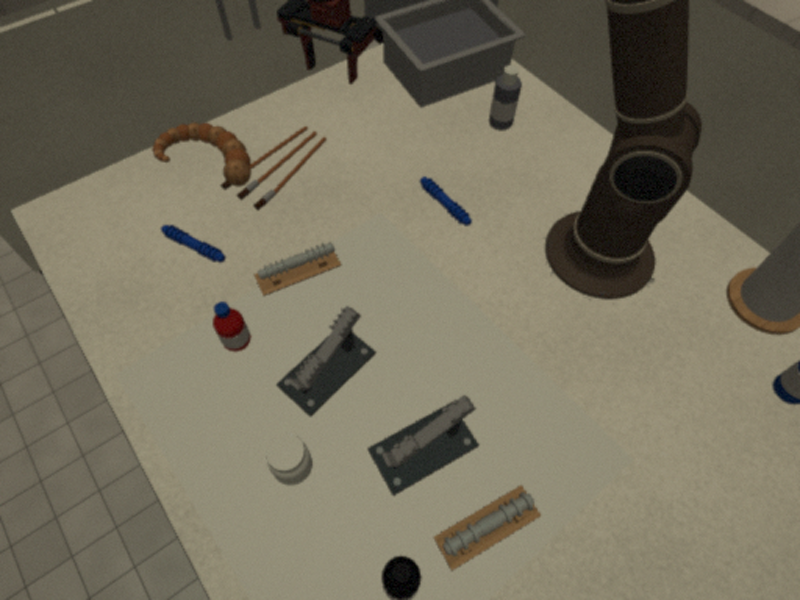

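Top view (800-px scale): aluminium studs lie on wooden rests at (222,260) and (537,270), and the gauges are at (306,258) and (421,232). In the scene view the rest at (298,262) carries the stud with many turns, so that is the fine stud (top right). The rest at (487,520) carries the stud with few turns, so that is the coarse stud (top left).

Things that could be mistaken for the studs: blue look-alikes at top (630,195) and (518,457), which I am leaving alone. I'll check the choice in one close crop and take rough positions.

```bash
python3 - <<'E'
from h import *
a=np.load('top.npy',allow_pickle=True).item();b=np.load('scene.npy',allow_pickle=True).item()
def crop(d,c,w=37):
    x,y=(np.array(c)*.64).astype(int);i=d['color'][y-w:y+w,x-w:x+w,::-1]
    return cv2.resize(cv2.convertScaleAbs(i,alpha=1.8),(266,266),interpolation=cv2.INTER_CUBIC)
A=np.hstack([crop(b,(487,525)),crop(b,(298,265)),crop(a,(364,245),)])
B=np.hstack([crop(b,(425,440)),crop(b,(325,350)),crop(a,(222,260))])
cv2.imwrite('pics/crop.png',np.vstack([A,B]))
# rests: wood mask on top view
h=cv2.cvtColor(a['color'],cv2.COLOR_RGB2HSV)
def comp(m,z,n):
    m=cv2.morphologyEx(m.astype(np.uint8),cv2.MORPH_CLOSE,np.ones((5,5)))
    for c in cv2.findContours(m,0,2)[0]:
        if cv2.contourArea(c)<300: continue
        r=cv2.minAreaRect(c);bx=np.array([onz(a,p,z) for p in cv2.boxPoints(r)])
        e=[bx[1]-bx[0],bx[2]-bx[1]];e.sort(key=np.linalg.norm)
        print(n,np.array(r[0]).round(1),bx.mean(0).round(),[round(np.linalg.norm(q)) for q in e],'yaw',np.degrees(np.arctan2(e[1][1],e[1][0])).round(1))
H,S,V=[h[:,:,i].astype(int) for i in range(3)]
roi=np.zeros(H.shape,bool);roi[110:210,120:365]=1
print([h[int(y*.64),int(x*.64)].tolist() for x,y in((230,292),(545,290),(284,290),(425,265),(300,380))])
comp(roi&(S>115)&(V>60),6,'wood');comp(roi&(V<58),10,'plate')
E
```

```text
[[15, 143, 82], [17, 155, 74], [23, 51, 45], [27, 52, 44], [20, 63, 106]]
wood [343.1 172.9] [ 531. -337.    6.] [55, 166] yaw -9.9
wood [141.6 167.1] [549. 270.   6.] [54, 166] yaw -7.6
plate [195.6 165.6] [553. 107.  10.] [88, 166] yaw -6.8
plate [269.6 148.7] [ 604. -115.   10.] [87, 166] yaw -168.8
```

View pics/crop.png

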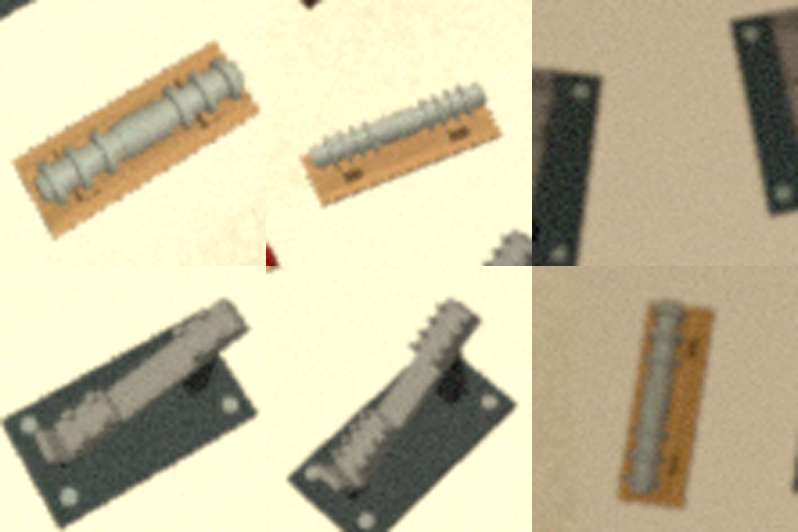

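The crop confirms it: the left rest (top view) holds the coarse 3-turn stud and the right rest the fine 4-turn stud. The left gauge has wide teeth (coarse) and the right gauge narrow teeth (fine). Rests and plates measure about 166 x 55 and 166 x 88, as expected. Next I go above the fine stud.

```bash
cat >> h.py <<'E'
def go(tgt,yaw):
    """total shift in tool axes after turning first, and spin in deg"""
    p,R=pose(); y0=np.degrees(np.arctan2(R[1,2],R[0,2])); sp=-(yaw-y0)
    R2=R@Ro.from_euler('y',sp,degrees=True).as_matrix()
    print('pos',p.round(1),'yaw',y0.round(2),'spin',round(sp,2),'shift mm before turn',(R.T@(np.array(tgt)-p)).round(1),'after',(R2.T@(np.array(tgt)-p)).round(1))
E
python3 -c "
from h import *
go([531,-337,222],-9.9)"
```

```text
pos [ 278.8 -558.9  221.9] yaw 26.52 spin 36.42 shift mm before turn [-85.9  -0.  324.7] after [-261.9   -0.   210.3]
```

Emit:
carry_out([
  [[0, 0, 0], 9.1],
  [[0, 0, 0], 9.1],
  [[0, 0, 0], 9.1],
  [[0, 0, 0], 9.1],
  [[0, 0, 0], 0],
], hand=1)

```text
t: 0.72
tool_pos: [278.0, -557.6, 219.4]
orientation: [-1.112, 1.354, -1.343]
force: [-0.1, -0.6, -0.2]
gripper_width: 87.8
```

```bash
python3 -c "
from h import *
go([531,-337,222],-9.9)"
```

```text
pos [ 278.  -557.6  219.4] yaw -10.93 spin -1.03 shift mm before turn [-264.6   -2.2  206.6] after [-260.8   -2.2  211.3]
```

Emit:
carry_out([
  [[-0.043, 0, 0.035], 0],
  [[-0.044, 0, 0.035], -1],
  [[-0.044, 0, 0.035], 0],
  [[-0.044, 0, 0.035], 0],
  [[-0.043, 0, 0.035], 0],
  [[-0.043, 0, 0.035], 0],
  [[0, 0, 0], 0],
])

```text
t: 1.6
tool_pos: [535.2, -329.1, 217.4]
orientation: [-1.136, 1.323, -1.308]
force: [-0.8, -0.1, -0.5]
gripper_width: 87.7
```

```bash
python3 - <<'E'
from h import *
go([531,-337,222],-9.9)
P=pose();d=snap('wrist');np.save('w1.npy',dict(d=d,P=P),allow_pickle=True)
print(np.array(d['mount']).round(2).tolist(),np.array(d['K']).round(1).tolist())
for X in([531,-337,34],[610,-351,34],[531,-337,0]):print(proj(d,X,P).round(1))
cv2.imwrite('pics/w1.png',cv2.resize(cv2.convertScaleAbs(d['color'][:,:,::-1],alpha=1.8),(800,600)))
E
```

```text
pos [ 535.2 -329.1  217.4] yaw -8.35 spin 1.55 shift mm before turn [ 8.4 -4.6 -3. ] after [ 8.5 -4.6 -2.8]
[[1.0, -0.0, -0.0, -0.57], [0.0, -0.28, 0.96, -161.96], [-0.0, -0.96, -0.28, 78.76], [0.0, 0.0, 0.0, 1.0]] [[297.3, 0.0, 258.5], [0.0, 297.3, 196.0], [0.0, 0.0, 1.0]]
[267.1 178.3]
[269.5 110.5]
[266.5 172.2]
```

View pics/w1.png

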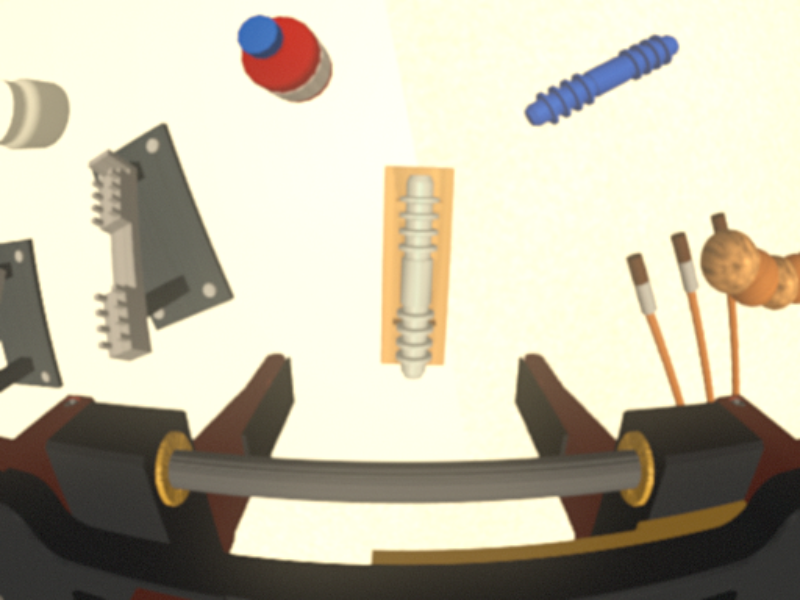

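Wrist view at (800 px scale): the fine stud spans (419,176) to (413,376), with the grip at (417,252) to (416,312). Red bottle, jar and fine gauge are clear of it. Now the stud's mid and yaw.

```bash
python3 - <<'E'
from h import *
w=np.load('w1.npy',allow_pickle=True).item();d,P=w['d'],w['P']
s=.64
a=onz(d,(419.5*s,176*s),40,P);b=onz(d,(413*s,377*s),40,P)
e=a-b;print('ends',a.round(1),b.round(1),np.linalg.norm(e).round(1),((a+b)/2).round(1),np.degrees(np.arctan2(e[1],e[0])).round(1))
g=[onz(d,np.array(q)*s,46,P) for q in((417.5,252),(416,310))];print('grip',g[0].round(1),g[1].round(1),np.linalg.norm(g[0]-g[1]).round(1),(sum(g)/2).round(1))
# wood
h=cv2.cvtColor(d['color'],cv2.COLOR_RGB2HSV);m=((h[:,:,1]>85)&(h[:,:,0]<25)).astype(np.uint8);m[:100]=0;m[240:]=0;m[:,:235]=0;m[:,300:]=0
m=cv2.morphologyEx(m,cv2.MORPH_CLOSE,np.ones((15,15)));c=max(cv2.findContours(m,0,2)[0],key=cv2.contourArea)
q=np.array([onz(d,p,6,P)[:2] for p in c[:,0]]).astype(np.float32);print('rest',cv2.minAreaRect(q))
# gauge upper part plate via dark green
for X in([604,-115,100],):print(proj(d,X,P)/s)
m=((h[:,:,2]<95)).astype(np.uint8);m[235:]=0;m[:,:40]=0;m[:,160:]=0
m=cv2.morphologyEx(m,cv2.MORPH_CLOSE,np.ones((9,9)))
E
```

```text
ends [ 607.8 -349.4   40. ] [ 452.4 -322.5   40. ] 157.7 [ 530.1 -335.9   40. ] -9.8
grip [ 553.6 -340.    46. ] [ 510.  -332.8   46. ] 44.1 [ 531.8 -336.4   46. ]
rest ((532.2432250976562, -336.2440490722656), (55.240413665771484, 168.5260009765625), 79.80239868164062)
[ 95.97191064 249.730656  ]
```

Emit:
carry_out([
  [[0.0077, 0.04, -0.0022], 1.5],
  [[0, 0.04, 0], 0],
  [[0, 0.04, 0], 0],
  [[0, 0.03, 0], 0],
  [[0, 0, 0], 0],
])

```text
t: 2.28
tool_pos: [522.7, -347.0, 64.3]
orientation: [-1.128, 1.342, -1.332]
force: [0.6, -0.2, 0.9]
gripper_width: 88.0
```

```bash
python3 -c "
from h import *
go([531.7,-336.3,15],-9.9)"
```

```text
pos [ 522.7 -347.    64.3] yaw -9.93 spin -0.03 shift mm before turn [-12.1  49.3   7.5] after [-12.1  49.3   7.5]
```

Emit:
carry_out([
  [[-0.006, 0.005, 0.004], 0],
  [[-0.006, 0.005, 0.004], 0],
  [[0, 0, 0], 0],
  [[0, 0, 0], 0],
])

```text
t: 2.78
tool_pos: [534.6, -338.2, 57.9]
orientation: [-1.127, 1.336, -1.336]
force: [-0.6, 0.3, -0.9]
gripper_width: 87.9
```

```bash
python3 -c "
from h import *
go([531.7,-336.3,15],-9.9)"
```

```text
pos [ 534.6 -338.2   57.9] yaw -9.91 spin -0.01 shift mm before turn [-1.5 42.9 -3.1] after [-1.5 42.9 -3.1]
```

Emit:
carry_out([
  [[-0.0015, 0.008, -0.003], 0],
  [[0, 0.009, 0], 0],
  [[0, 0.009, 0], 0],
  [[0, 0.008, 0], 0],
  [[0, 0.005, 0], 0],
  [[0, 0, 0], 0],
])

```text
t: 3.52
tool_pos: [531.1, -336.2, 15.9]
orientation: [-1.127, 1.337, -1.336]
force: [0.2, 0.0, 0.2]
gripper_width: 87.7
```

```bash
python3 -c "
from h import *
go([531.7,-336.3,15],-9.9)"
```

```text
pos [ 531.1 -336.2   15.9] yaw -9.91 spin -0.01 shift mm before turn [-0.   0.9  0.6] after [-0.   0.9  0.6]
```

Emit:
carry_out([
  [[0, 0.001, 0.0005], 0],
  [[0, 0, 0], 0],
  [[0, 0, 0], 0],
  [[0, 0, 0], 0],
  [[0, 0, 0], 0],
  [[0, 0, 0], 0],
], hand=0)

```text
t: 4.28
tool_pos: [532.4, -336.8, 15.8]
orientation: [-1.126, 1.335, -1.337]
force: [-0.6, -0.3, 0.2]
gripper_width: 31.0
```

Emit:
carry_out([
  [[0, -0.01, 0], 0],
  [[0, -0.02, 0], 0],
  [[0, -0.04, 0], 0],
  [[0, -0.045, 0], 0],
  [[0, -0.045, 0], 0],
  [[0, -0.03, 0], 0],
  [[0, 0, 0], 0],
])

```text
t: 5.15
tool_pos: [532.3, -335.9, 218.9]
orientation: [-1.125, 1.333, -1.34]
force: [0.3, -0.5, -2.5]
gripper_width: 23.3
```

```bash
python3 - <<'E'
from h import *
P=pose();d=snap('wrist');np.save('w2.npy',dict(d=d,P=P),allow_pickle=True)
go([604,-115,222],11.2)
cv2.imwrite('pics/w2.png',cv2.resize(cv2.convertScaleAbs(d['color'][:,:,::-1],alpha=1.8),(800,600)))
E
```

```text
pos [ 531.7 -335.5  217.2] yaw -9.92 spin -21.12 shift mm before turn [-229.6   -5.7   33.3] after [-202.2   -5.7  113.8]
```

View pics/w2.png

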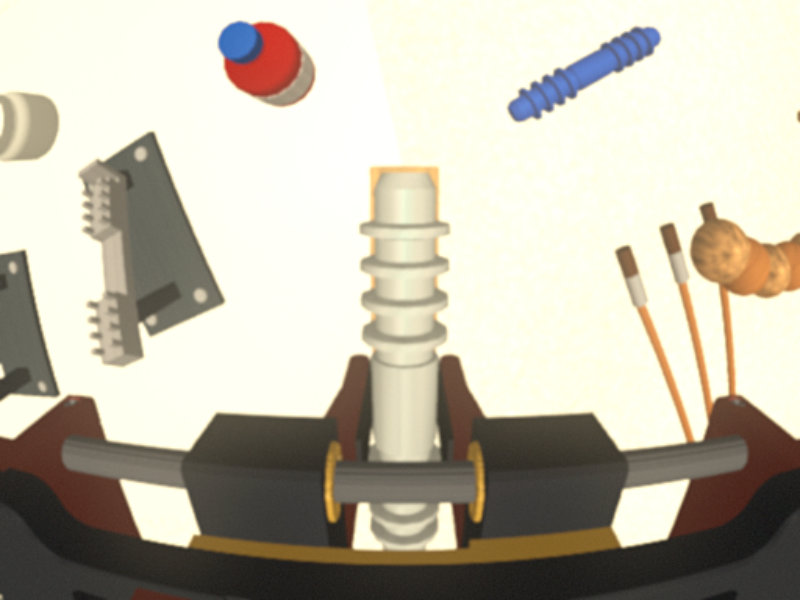

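Stud is held (width 23.3, about -2.5 N) and level. I move to stand beside the fine gauge so the stud does not hide the bed.

Emit:
carry_out([
  [[0, -0.003, 0], -7],
  [[0, 0, 0], -7],
  [[0, 0, 0], -7],
  [[-0.028, 0, 0.028], 0],
  [[-0.028, 0, 0.028], 0],
  [[-0.028, 0, 0.028], 0],
  [[-0.028, 0, 0.028], 0],
  [[0, 0, 0], 0],
  [[0, 0, 0], 0],
])

```text
t: 6.32
tool_pos: [611.7, -197.3, 203.2]
orientation: [-1.311, 1.079, -1.04]
force: [-0.1, -0.3, -1.4]
gripper_width: 22.9
```

```bash
python3 - <<'E'
from h import *
w=np.load('w2.npy',allow_pickle=True).item();d,P=w['d'],w['P']
I=(np.zeros(3),np.eye(3))
def ony(uv,y): # plane tool y
    o,v=ray(d,np.array(uv)*.64,I); return (o+v*(y-o[1])/v[1]).round(1)
for uv in((362,230),(448,230),(362,266),(448,266),(363,300),(447,300),(364,334),(446,334)):print(ony(uv,-19))
print('end',ony((405,172),-25))
P=pose();d=snap('wrist');np.save('w3.npy',dict(d=d,P=P),allow_pickle=True)
go([604,-115,222],11.2)
cv2.imwrite('pics/w3.png',cv2.resize(cv2.convertScaleAbs(d['color'][:,:,::-1],alpha=1.6),(800,600),interpolation=cv2.INTER_CUBIC))
E
```

```text
[-13.6 -19.   60.9]
[ 13.  -19.   60.9]
[-13.8 -19.   49.5]
[ 13.2 -19.   49.5]
[-13.8 -19.   38.4]
[ 13.2 -19.   38.3]
[-13.7 -19.   26.8]
[ 13.2 -19.   26.7]
end [ -0.3 -25.   78.8]
pos [ 611.8 -196.9  203.2] yaw 11.69 spin 0.49 shift mm before turn [-81.9 -18.1   8.5] after [-82.  -18.1   7.8]
```

View pics/w3.png

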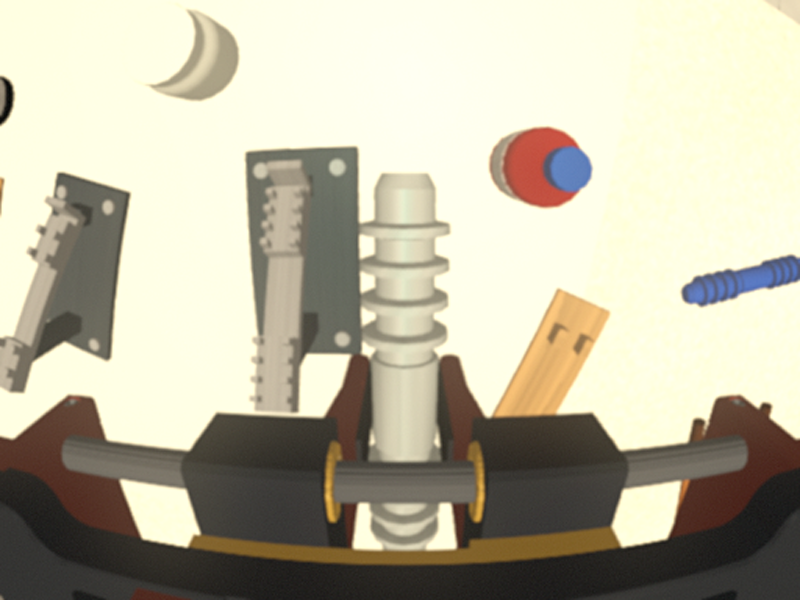

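```bash
cat >> h.py <<'E'
def bed(c,yaw):
    "pose of bed frame: c=xy of origin"
    y=np.radians(yaw);t=np.radians(30)
    f=np.array([np.cos(y),np.sin(y),0]);x=f*np.cos(t)-np.array([0,0,np.sin(t)])
    yy=np.array([-np.sin(y),np.cos(y),0]);return np.array([c[0],c[1],100.]),np.c_[x,yy,np.cross(x,yy)]
def overlay(d,P,B,sh,f,k=8):
    o,R=B;(x0,y0),(x1,y1)=sh
    im=cv2.resize(cv2.convertScaleAbs(d['color'][y0:y1,x0:x1,::-1],alpha=1.5),None,fx=k,fy=k,interpolation=cv2.INTER_CUBIC)
    def dot(X,c):
        u=(proj(d,o+R@np.array(X,float),P)-[x0,y0]+.5)*k; cv2.circle(im,tuple(int(v) for v in u),3,c,-1)
    for y in(-12,12):
        dot((81.5,y,-2),(0,0,255));
        for x in(-28,28):dot((x,y,-7),(255,0,0))
        for x in(-80,80):dot((x,y,-17),(0,255,0))
    dot((0,0,-30),(255,0,255))
    cv2.imwrite(f,im);print(im.shape)
E
python3 - <<'E'
from h import *
w=np.load('w3.npy',allow_pickle=True).item();d,P=w['d'],w['P']
s=.64
q=[onz(d,np.array(u)*s,10,P) for u in((247,153),(357,148),(360,353))]
for i in q:print(i.round(1))
e=q[1]-q[2];print(np.linalg.norm(e),np.linalg.norm(q[0]-q[1]),'yaw',np.degrees(np.arctan2(e[1],e[0])),'centre',((q[0]+q[2])/2).round(1))
c=(q[0]+q[2])/2
yaw=np.degrees(np.arctan2(e[1],e[0]))
overlay(d,P,bed(c,yaw),((150,85),(240,270)),'pics/o3.png',k=3.2*1)
E
```

```text
[678.1 -56.5  10. ]
[ 695.3 -141.7   10. ]
[ 532.8 -173.7   10. ]
165.55288685717807 86.9246065130815 yaw 11.15363240157236 centre [ 605.5 -115.1   10. ]
(592, 288, 3)
```

View pics/o3.png

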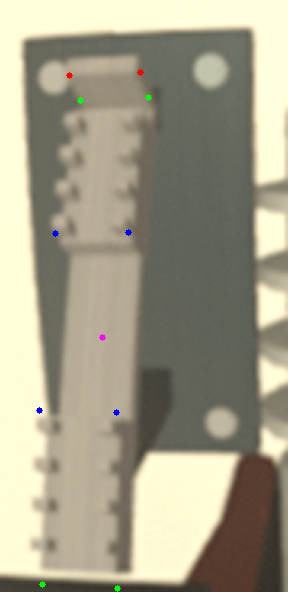

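Projected check points (stop edge at rows about 74, bar centre at (102,337), bed sides) agree with the pictured bed to about 1–2 mm, so the fine bed origin is (605.5, -115.1, 100) with yaw 11.15°. The crest spacing suggests the stud sits about 7 mm low in the grip, so I'll check that from the scene view while hovering.

```bash
python3 -c "
from h import *
go([606.4,-114.9,203],11.15)"
```

```text
pos [ 611.8 -196.9  203.2] yaw 11.69 spin 0.54 shift mm before turn [-81.3   0.9  11.3] after [-81.4   0.9  10.6]
```

Emit:
carry_out([
  [[-0.02, 0, 0.002], 0.5],
  [[-0.02, 0, 0.002], 0],
  [[-0.02, 0, 0.002], 0],
  [[-0.02, 0, 0.002], 0],
  [[0, 0, 0], 0],
  [[0, 0, 0], 0],
])

```text
t: 7.12
tool_pos: [601.8, -116.9, 203.1]
orientation: [-1.308, 1.09, -1.05]
force: [0.6, -0.5, -2.2]
gripper_width: 23.3
```

```bash
python3 - <<'E'
from h import *
go([606.4,-114.9,203],11.15)
P=pose();d=snap('scene');np.save('s1.npy',dict(d=d,P=P),allow_pickle=True)
p,R=P
for a in(8,12,18.5):print(a,[proj(d,p+R@np.array([0,-a,z])).round(1).tolist() for z in(-80,80)])
u=proj(d,p+R@np.array([0,-12,0.]));x,y=int(u[0]),int(u[1]);print(x,y)
cv2.imwrite('pics/s1.png',cv2.resize(cv2.convertScaleAbs(d['color'][y-60:y+60,x-70:x+70,::-1],alpha=1.8),None,fx=5,fy=5,interpolation=cv2.INTER_CUBIC))
E
```

```text
pos [ 601.8 -116.9  203.1] yaw 10.92 spin -0.23 shift mm before turn [-1.1  0.   4.9] after [-1.   0.   4.9]
8 [[223.9, 176.1], [175.4, 218.8]]
12 [[223.7, 175.2], [175.0, 218.1]]
18.5 [[223.5, 173.7], [174.5, 216.8]]
200 195
```

View pics/s1.png

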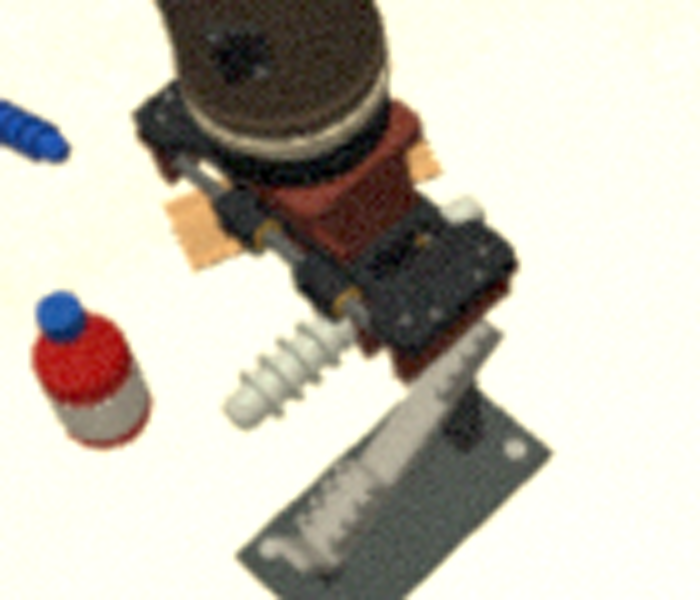

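Scene crop: the stud is level above the bed; its far end at crop (237,410) and near end at (463,208) match the prediction within about 2 px. Now I descend in small steps.

Emit:
carry_out([
  [[-0.001, 0.015, 0.004], -0.2],
  [[0, 0.015, 0], 0],
  [[0, 0.015, 0], 0],
  [[0, 0.015, 0], 0],
  [[0, 0.007, 0], 0],
  [[0, 0, 0], 0],
  [[0, 0, 0], 0],
])

```text
t: 8.05
tool_pos: [603.0, -116.6, 129.5]
orientation: [-1.31, 1.091, -1.048]
force: [0.0, -0.2, -1.9]
gripper_width: 23.2
```

```bash
python3 -c "
from h import *
go([606.4,-114.9,120],11.15);print(arm.state()['force'])"
```

```text
pos [ 603.  -116.6  129.5] yaw 10.98 spin -0.17 shift mm before turn [-0.9  9.4  4. ] after [-0.9  9.4  4. ]
[ 0.02612292 -0.16729913 -1.92539756]
```

Emit:
carry_out([
  [[-0.0009, 0, 0.003], -0.1],
  [[0, 0, 0], 0],
  [[0, 0, 0], 0],
])

```text
t: 8.43
tool_pos: [606.9, -115.0, 130.8]
orientation: [-1.309, 1.087, -1.048]
force: [-0.3, -0.4, -1.7]
gripper_width: 23.3
```

Emit:
carry_out([
  [[0, 0.002, 0.0005], 0],
  [[0, 0.002, 0], 0],
  [[0, 0.002, 0], 0],
  [[0, 0, 0], 0],
])

```text
t: 8.93
tool_pos: [607.9, -114.8, 125.4]
orientation: [-1.308, 1.086, -1.049]
force: [-0.6, 0.4, 0.2]
gripper_width: 23.3
```

```bash
python3 -c "
from h import *
go([606.4,-114.9,120],11.15);print(arm.state()['force'])"
```

```text
pos [ 607.9 -114.8  125.4] yaw 11.1 spin -0.05 shift mm before turn [-0.1  5.4 -1.4] after [-0.1  5.4 -1.4]
[-0.60935006  0.37211537  0.23161296]
```

Emit:
carry_out([
  [[0, 0.002, -0.0008], 0],
  [[0, 0.002, 0], 0],
  [[0, 0.002, 0], 0],
  [[0, 0, 0], 0],
])

```text
t: 9.43
tool_pos: [608.5, -114.6, 120.0]
orientation: [-1.306, 1.083, -1.05]
force: [2.8, 1.3, 2.0]
gripper_width: 23.3
```

```bash
python3 - <<'E'
from h import *
go([606.4,-114.9,105],11.15);print(arm.state()['force'],arm.state()['ft_torque'])
P=pose();d=snap('wrist')
cv2.imwrite('pics/w4.png',cv2.resize(cv2.convertScaleAbs(d['color'][85:385,180:340,::-1],alpha=1.6),None,fx=2,fy=2,interpolation=cv2.INTER_CUBIC))
E
```

```text
pos [ 608.5 -114.6  120. ] yaw 11.12 spin -0.03 shift mm before turn [ 0.  15.1 -1.8] after [ 0.  15.1 -1.8]
[2.83845875 1.2952018  1.97549801] [ 0.07865003 -0.05172586  0.02186277]
```

View pics/w4.png

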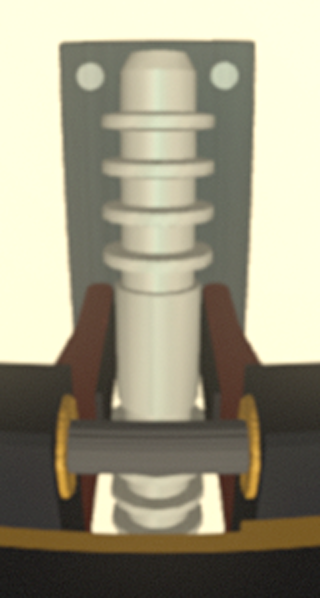

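Emit:
carry_out([
  [[0, 0.002, -0.0006], 0],
  [[0, 0.002, 0], 0],
  [[0, 0.002, 0], 0],
  [[0, 0.002, 0], 0],
  [[0, 0, 0], 0],
])

```text
t: 10.1
tool_pos: [608.4, -114.5, 111.7]
orientation: [-1.305, 1.082, -1.051]
force: [2.4, 0.7, 1.5]
gripper_width: 23.5
```

```bash
python3 -c "
from h import *
go([608,-114.6,105],11.15);print(arm.state()['force'],arm.state()['ft_torque'])"
```

```text
pos [ 608.4 -114.5  111.7] yaw 11.13 spin -0.02 shift mm before turn [ 0.1  6.8 -0.3] after [ 0.1  6.8 -0.3]
[2.37269001 0.73684131 1.4724288 ] [ 0.06413499 -0.3156229  -0.05261015]
```

Emit:
carry_out([
  [[0, 0.002, -0.0004], 0],
  [[0, 0.002, 0], 0],
  [[0, 0.002, 0], 0],
  [[0, 0.002, -0.0002], 0],
  [[0, 0, 0], 0],
])

```text
t: 10.72
tool_pos: [607.3, -114.6, 103.0]
orientation: [-1.305, 1.082, -1.051]
force: [2.5, 0.9, 1.5]
gripper_width: 23.6
```

```bash
python3 - <<'E'
from h import *
go([607.5,-114.6,95],11.15);print(arm.state()['force'],arm.state()['ft_torque'])
P=pose();d=snap('wrist');e=snap('scene')
A=cv2.resize(cv2.convertScaleAbs(d['color'][85:385,180:340,::-1],alpha=1.6),None,fx=2,fy=2,interpolation=cv2.INTER_CUBIC)
u=proj(e,P[0]);x,y=int(u[0]),int(u[1]);print(x,y)
B=cv2.resize(cv2.convertScaleAbs(e['color'][y-60:y+60,x-48:x+48,::-1],alpha=1.8),(480,600),interpolation=cv2.INTER_CUBIC)
cv2.imwrite('pics/w5.png',np.hstack([A,B]))
E
```

```text
pos [ 607.3 -114.6  103. ] yaw 11.13 spin -0.02 shift mm before turn [0.1 8.  0.3] after [0.1 8.  0.3]
[2.50960127 0.92404625 1.49155689] [ 0.12732314 -0.24154981 -0.0006372 ]
203 219Traceback (most recent call last):
  File "<stdin>", line 7, in <module>
    return _nx.concatenate(arrs, 1, dtype=dtype, casting=casting)
           ~~~~~~~~~~~~~~~^^^^^^^^^^^^^^^^^^^^^^^^^^^^^^^^^^^^^^^
ValueError: all the input array dimensions except for the concatenation axis must match exactly, but along dimension 0, the array at index 0 has size 598 and the array at index 1 has size 600
```

Emit:
carry_out([
  [[0, 0.002, -0.0003], 0],
  [[0, 0.002, -0.0003], 0],
  [[0, 0.002, -0.0003], 0],
  [[0, 0, 0], 0],
])

```text
t: 11.32
tool_pos: [606.2, -114.8, 96.9]
orientation: [-1.305, 1.082, -1.051]
force: [1.5, 0.2, 1.3]
gripper_width: 23.7
```

Emit:
carry_out([
  [[0, 0.001, 0], 0],
  [[0, 0.001, 0], 0],
  [[0, 0, 0], 0],
])

```text
t: 11.7
tool_pos: [605.9, -114.9, 94.8]
orientation: [-1.306, 1.083, -1.051]
force: [1.4, 1.1, 2.6]
gripper_width: 23.2
```

```bash
python3 - <<'E'
from h import *
go([605.5,-115.1,92],11.15);print(arm.state()['force'],arm.state()['ft_torque'])
P=pose();d=snap('wrist');np.save('w6.npy',dict(d=d,P=P),allow_pickle=True)
E
```

```text
pos [ 605.9 -114.9   94.8] yaw 11.12 spin -0.03 shift mm before turn [ 0.1  2.9 -0.3] after [ 0.1  2.9 -0.3]
[1.37414436 1.08444254 2.57766774] [ 0.14026331 -0.08883169 -0.0317496 ]
```

Emit:
carry_out([
  [[0, 0.001, 0], 0],
  [[0, 0.001, -0.0003], 0],
  [[0, 0, 0], 0],
])

```text
t: 12.12
tool_pos: [606.0, -114.8, 94.2]
orientation: [-1.305, 1.082, -1.051]
force: [0.8, 1.3, 2.3]
gripper_width: 23.5
```

Emit:
carry_out([
  [[0, 0.001, 0], 0],
  [[0, 0, 0], 0],
])

```text
t: 12.38
tool_pos: [606.3, -114.7, 93.9]
orientation: [-1.304, 1.081, -1.052]
force: [1.2, 0.2, 3.5]
gripper_width: 23.6
```

```bash
python3 - <<'E'
from h import *
print(arm.state()['force'])
P=pose();d=snap('wrist');e=snap('scene');np.save('w6.npy',dict(d=d,P=P,e=e),allow_pickle=True)
A=cv2.resize(cv2.convertScaleAbs(d['color'][85:385,180:340,::-1],alpha=1.6),(320,600),interpolation=cv2.INTER_CUBIC)
u=proj(e,P[0]);x,y=int(u[0])-8,int(u[1]);print(x,y,P[0])
B=cv2.resize(cv2.convertScaleAbs(e['color'][y-60:y+60,x-48:x+48,::-1],alpha=1.8),(480,600),interpolation=cv2.INTER_CUBIC)
cv2.imwrite('pics/w6.png',np.hstack([A,B]))
E
```

```text
[1.17791426 0.21955241 3.54463791]
196 220 [ 606.28038334 -114.67127726   93.93053026]
```

View pics/w6.png

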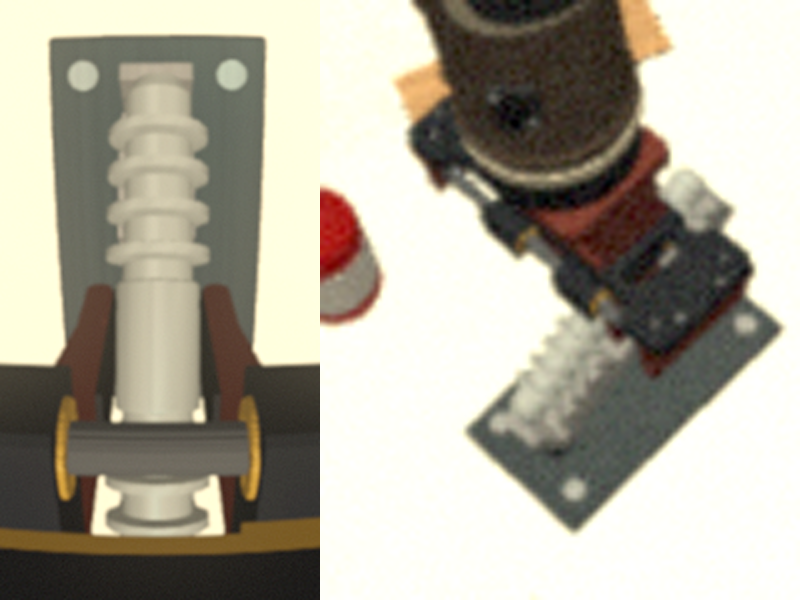

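```bash
python3 - <<'E'
from h import *
w=np.load('w6.npy',allow_pickle=True).item();d,P=w['d'],w['P']
o,R=bed((605.5,-115.1),11.15)
print('obs L/R far 60: 234.5,284 row153.5; 48: row 173.5; 36: row 193; 24: 233,284 row 212; stop row 117-125 x 240-276')
for dz in(0,6):
  for x in(60,48,36,24,80):print(dz,x,[proj(d,o+R@np.array([x,y,dz]),P).round(1).tolist() for y in(15,-15)])
print([proj(d,o+R@np.array([81.5,y,-2]),P).round(1).tolist() for y in(12,-12)])
E
```

```text
obs L/R far 60: 234.5,284 row153.5; 48: row 173.5; 36: row 193; 24: 233,284 row 212; stop row 117-125 x 240-276
0 60 [[235.9, 153.9], [283.7, 153.9]]
0 48 [[235.4, 172.1], [284.1, 172.1]]
0 36 [[235.0, 191.0], [284.5, 191.1]]
0 24 [[234.6, 210.5], [284.7, 210.6]]
0 80 [[236.8, 125.3], [282.9, 125.3]]
6 60 [[235.2, 150.4], [284.4, 150.5]]
6 48 [[234.6, 169.2], [284.9, 169.2]]
6 36 [[234.1, 188.7], [285.2, 188.7]]
6 24 [[233.7, 208.8], [285.6, 208.9]]
6 80 [[236.1, 121.2], [283.6, 121.2]]
[[241.6, 124.6], [278.1, 124.6]]
```

Emit:
carry_out([
  [[0, 0.002, 0], 0],
  [[0, 0, 0], 0],
  [[0, 0, 0], 0],
])

```text
t: 12.85
tool_pos: [606.6, -114.4, 91.2]
orientation: [-1.304, 1.081, -1.052]
force: [2.5, 0.3, -3.9]
gripper_width: 23.4
```

```bash
python3 -c "
from h import *
go([605.5,-115.1,92],11.15);print(arm.state()['force'],arm.state()['ft_torque'])"
```

```text
pos [ 606.6 -114.4   91.2] yaw 11.14 spin -0.01 shift mm before turn [ 0.5 -0.7 -1.2] after [ 0.5 -0.7 -1.2]
[ 2.53327904  0.33839948 -3.87097048] [ 0.08914084 -0.65951201 -0.00096892]
```

Emit:
carry_out([
  [[0, 0, 0], 0],
  [[0, 0, 0], 0],
  [[0, 0, 0], 0],
  [[0, 0, 0], 0],
], hand=0.6)

```text
t: 13.35
tool_pos: [605.0, -115.1, 90.5]
orientation: [-1.306, 1.084, -1.051]
force: [0.3, -0.4, -1.0]
gripper_width: 52.5
```

```bash
python3 - <<'E'
from h import *
print(arm.state()['force'],arm.state()['ft_torque'])
P=pose();d=snap('wrist');np.save('w7.npy',dict(d=d,P=P),allow_pickle=True)
o,R=bed((605.5,-115.1),11.15)
g=cv2.cvtColor(d['color'],cv2.COLOR_RGB2GRAY)
for x in(60,48,36,24):print(x,[proj(d,o+R@np.array([x,y,0]),P).round(1).tolist() for y in(15,-15)])
# bright stud mask silhouettes by row against dark plate
for r in range(118,224,2):
    row=d['color'][r,215:305].astype(int); m=(row.min(1)>75); i=np.where(m[5:80])[0]
    print(r,i.min()+220 if len(i) else 0,i.max()+220 if len(i) else 0,end=' | ')
E
```

```text
[ 0.27906901 -0.390867   -0.95110244] [-0.01915965 -0.0160363   0.04005417]
60 [[235.2, 152.6], [283.9, 152.6]]
48 [[234.7, 171.2], [284.3, 171.2]]
36 [[234.2, 190.5], [284.7, 190.5]]
24 [[233.8, 210.4], [285.0, 210.5]]
118 220 294 | 120 220 294 | 122 220 294 | 124 220 294 | 126 220 294 | 128 220 294 | 130 241 274 | 132 242 274 | 134 242 273 | 136 242 273 | 138 241 274 | 140 238 277 | 142 236 279 | 144 235 280 | 146 234 280 | 148 234 281 | 150 233 281 | 152 234 280 | 154 236 278 | 156 240 275 | 158 239 276 | 160 236 278 | 162 235 280 | 164 234 281 | 166 233 281 | 168 233 281 | 170 234 281 | 172 236 278 | 174 239 276 | 176 239 276 | 178 238 277 | 180 236 279 | 182 234 281 | 184 233 281 | 186 233 281 | 188 233 281 | 190 234 280 | 192 239 276 | 194 240 276 | 196 238 277 | 198 238 277 | 200 237 278 | 202 234 281 | 204 233 282 | 206 233 282 | 208 233 282 | 210 235 279 | 212 241 275 | 214 241 275 | 216 241 275 | 218 241 275 | 220 239 277 | 222 239 277 |
```

```bash
cat >> h.py <<'E'
def rings(d,P,o,R,xs,c0=205,c1=315):
    "widest rows of crests in wrist view vs predicted"
    im=cv2.GaussianBlur(d['color'],(3,3),0)
    w=[];mid=proj(d,o,P)[0]
    for r in range(125,226):
        m=im[r,c0:c1].min(1)>75; c=int(mid)-c0; i=j=c
        while i>0 and m[i-1]:i-=1
        while j<len(m)-1 and m[j+1]:j+=1
        w.append((r,i+c0,j+c0))
    w=np.array(w)
    for x in xs:
        a=proj(d,o+R@np.array([x,15,0]),P);b=proj(d,o+R@np.array([x,-15,0]),P);rr=a[1]
        s=w[abs(w[:,0]-rr)<8]; wd=s[:,2]-s[:,1]; k=s[wd>=wd.max()-1]
        print(x,'pred',rr.round(1),a[0].round(1),b[0].round(1),'obs',k.mean(0).round(1))
E
python3 - <<'E'
from h import *
B=bed((605.5,-115.1),11.15)
for f in('w6','w7'):
    w=np.load(f+'.npy',allow_pickle=True).item();print(f,w['P'][0]);rings(w['d'],w['P'],*B,(60,48,36,24))
E
```

```text
w6 [ 606.28038334 -114.67127726   93.93053026]
60 pred 153.9 235.9 283.7 obs [153.5 235.  282.5]
48 pred 172.1 235.4 284.1 obs [171.5 234.5 283. ]
36 pred 191.0 235.0 284.5 obs [191.  234.4 283. ]
24 pred 210.5 234.6 284.7 obs [212.  234.3 283. ]
w7 [ 604.96770231 -115.07928934   90.51562203]
60 pred 152.6 235.2 283.9 obs [149.  233.6 281. ]
48 pred 171.2 234.7 284.3 obs [167.  233.4 281. ]
36 pred 190.5 234.2 284.7 obs [186.  233.1 281. ]
24 pred 210.4 233.8 285.0 obs [206.  233.  281.9]
```

Rows of the crests tell: before the last step the stud was riding about 6 mm high, and it then dropped home. The row spread is now 57 px, against 57.8 predicted for seated and about 59.5 for riding. It lies about 2 mm downhill, at the stop. Next I retreat and go to the coarse stud.

Emit:
carry_out([
  [[0, -0.01, 0], 0],
  [[0, -0.025, 0], 0],
  [[0, -0.04, 0], 0],
  [[0, -0.04, 0], 0],
  [[0, -0.015, 0], 0],
  [[0, 0, 0], 0],
], hand=1)

```text
t: 14.15
tool_pos: [607.8, -115.6, 226.6]
orientation: [-1.306, 1.083, -1.051]
force: [0.3, -0.1, -1.3]
gripper_width: 87.6
```

```bash
python3 - <<'E'
from h import *
go([549,270,222],-7.6)
P=pose();d=snap('wrist');np.save('w8.npy',dict(d=d,P=P),allow_pickle=True)
B=bed((605.5,-115.1),11.15)
o,R=B
rows=[proj(d,o+R@np.array([x,0,0]),P)[1].round(1) for x in(60,24,-24,-60)];print(rows,proj(d,o,P))
im=cv2.GaussianBlur(d['color'],(3,3),0)
c=int(proj(d,o,P)[0])
for r in range(int(rows[0])-12,int(rows[-1])+14,2):
    m=im[r].min(1);i=j=c
    th=90
    while m[i-1]>th and c-i<40:i-=1
    while m[j+1]>th and j-c<40:j+=1
    print(r,i,j,end=' | ')
E
```

```text
pos [ 607.8 -115.6  226.6] yaw 11.1 spin 18.7 shift mm before turn [-389.6    7.3   16.7] after [-374.4    7.3 -109.1]
[np.float64(134.3), np.float64(166.3), np.float64(212.6), np.float64(249.1)] [259.12546738 189.04366889]
122 251 265 | 124 251 265 | 126 250 266 | 128 248 268 | 130 247 269 | 132 246 269 | 134 251 266 | 136 250 267 | 138 248 268 | 140 247 269 | 142 246 270 | 144 251 266 | 146 251 266 | 148 249 268 | 150 247 269 | 152 246 270 | 154 251 269 | 156 251 266 | 158 250 267 | 160 248 269 | 162 247 270 | 164 246 270 | 166 251 266 | 168 251 266 | 170 251 267 | 172 250 267 | 174 250 267 | 176 250 267 | 178 250 267 | 180 250 267 | 182 250 267 | 184 250 267 | 186 249 267 | 188 249 267 | 190 249 267 | 192 249 267 | 194 249 267 | 196 249 267 | 198 249 267 | 200 249 267 | 202 249 267 | 204 249 267 | 206 250 267 | 208 251 267 | 210 249 268 | 212 247 270 | 214 246 271 | 216 250 268 | 218 251 267 | 220 251 268 | 222 250 269 | 224 247 270 | 226 246 271 | 228 244 273 | 230 250 299 | 232 250 299 | 234 251 299 | 236 219 299 | 238 219 299 | 240 219 299 | 242 250 299 | 244 250 299 | 246 251 299 | 248 250 299 | 250 219 299 | 252 219 299 | 254 219 299 | 256 250 299 | 258 250 299 | 260 250 299 | 262 250 299 |
```

```bash
python3 - <<'E'
from h import *
w=np.load('w8.npy',allow_pickle=True).item();d,P=w['d'],w['P']
o,R=bed((605.5,-115.1),11.15)
for x in(62,50,38,26,-26,-38,-50,-62,80,-80):
    print(x,*[(proj(d,o+R@np.array([x,0,z]),P)[1].round(1),(proj(d,o+R@np.array([x,-15,z]),P)-proj(d,o+R@np.array([x,15,z]),P))[0].round(1)) for z in(0,6)])
im=cv2.GaussianBlur(d['color'],(3,3),0)
for r in range(206,276):
    m=im[r,236:284].min(1).astype(int);g=np.diff(m);print(r,236+g[:24].argmax(),260+(-g[24:]).argmax() if 1 else 0,m[24],m[::6].tolist())
E
```

```text
62 (np.float64(132.6), np.float64(28.1)) (np.float64(130.2), np.float64(28.6))
50 (np.float64(142.9), np.float64(28.5)) (np.float64(140.7), np.float64(29.0))
38 (np.float64(153.6), np.float64(28.8)) (np.float64(151.5), np.float64(29.4))
26 (np.float64(164.5), np.float64(29.2)) (np.float64(162.6), np.float64(29.7))
-26 (np.float64(214.6), np.float64(30.3)) (np.float64(213.7), np.float64(31.0))
-38 (np.float64(226.7), np.float64(30.5)) (np.float64(226.0), np.float64(31.2))
-50 (np.float64(238.9), np.float64(30.7)) (np.float64(238.4), np.float64(31.3))
-62 (np.float64(251.1), np.float64(30.8)) (np.float64(250.9), np.float64(31.5))
80 (np.float64(117.7), np.float64(27.6)) (np.float64(115.2), np.float64(28.0))
-80 (np.float64(269.5), np.float64(31.0)) (np.float64(269.7), np.float64(31.6))
206 246 269 108 [63, 61, 84, 105, 108, 95, 61, 60]
207 246 269 108 [62, 61, 81, 106, 108, 96, 61, 60]
208 247 269 108 [62, 61, 80, 106, 108, 96, 61, 60]
209 247 269 107 [62, 61, 81, 105, 107, 98, 61, 60]
210 246 269 108 [62, 61, 86, 105, 108, 101, 63, 60]
211 247 269 110 [62, 62, 93, 105, 110, 104, 69, 6
[... 2803 characters left out ...]
, 100, 139, 140]
264 251 265 115 [140, 139, 105, 110, 115, 102, 139, 140]
265 252 263 117 [139, 139, 118, 111, 117, 105, 139, 140]
266 253 262 117 [139, 139, 129, 112, 117, 108, 139, 140]
267 253 262 118 [139, 139, 135, 113, 118, 113, 139, 140]
268 252 262 121 [139, 139, 138, 117, 121, 121, 139, 139]
269 244 260 128 [140, 139, 139, 126, 128, 131, 139, 139]
270 246 260 136 [140, 139, 139, 135, 136, 137, 139, 139]
271 236 276 139 [139, 139, 139, 139, 139, 139, 139, 139]
272 249 261 139 [139, 139, 139, 140, 139, 139, 139, 139]
273 238 281 139 [139, 139, 139, 140, 139, 139, 139, 139]
274 238 281 139 [139, 139, 139, 139, 139, 139, 139, 139]
275 236 260 139 [139, 139, 139, 139, 139, 139, 139, 139]
```

Near and far crest rows match the seated prediction within 1 px, so the fine stud is home (x about +0.8 mm, z about 0). On to the coarse stud.

Emit:
carry_out([
  [[0, 0, 0], 9.3],
  [[0, 0, 0], 9.3],
  [[-0.047, 0, -0.0136], 0],
  [[-0.047, 0, -0.0136], 0],
  [[-0.047, 0, -0.0136], 0],
  [[-0.047, 0, -0.0136], 0],
  [[-0.047, 0, -0.0136], 0],
  [[-0.047, 0, -0.0136], 0],
  [[-0.047, 0, -0.0136], 0],
  [[-0.045, 0, -0.0136], 0],
  [[0, 0, 0], 0],
  [[0, 0, 0], 0],
])

```text
t: 15.7
tool_pos: [540.9, 277.9, 204.3]
orientation: [-1.185, 1.354, -1.294]
force: [-0.2, -0.3, -0.2]
gripper_width: 87.8
```

```bash
python3 - <<'E'
from h import *
go([549,270,222],-7.6)
P=pose();d=snap('wrist');np.save('w9.npy',dict(d=d,P=P),allow_pickle=True)
for X in([549,270,34],[553,107,10]):print(proj(d,X,P)/.64)
cv2.imwrite('pics/w9.png',cv2.resize(cv2.convertScaleAbs(d['color'][:,:,::-1],alpha=1.6),(800,600),interpolation=cv2.INTER_CUBIC))
E
```

```text
pos [540.9 277.9 204.3] yaw -8.31 spin -0.71 shift mm before turn [  6.9 -18.1   8.2] after [  7.  -18.1   8.1]
[411.17542976 255.35838762]
[606.90576657 218.65751422]
```

View pics/w9.png

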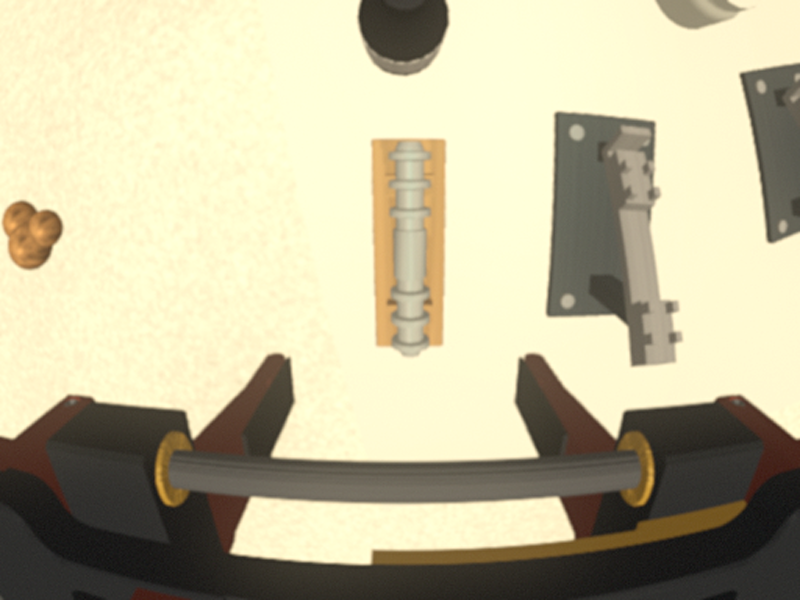

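Wrist view: coarse stud from (409,140) to (410,355) on its rest. The coarse gauge plate corners are at (557,113), (656,122) and (548,314). The dark bottle is well beyond.

```bash
python3 - <<'E'
from h import *
w=np.load('w9.npy',allow_pickle=True).item();d,P=w['d'],w['P'];s=.64
a=onz(d,(409.5*s,140*s),38,P);b=onz(d,(410*s,355*s),40,P);e=a-b
print('stud',np.linalg.norm(e[:2]).round(1),((a+b)/2).round(1),np.degrees(np.arctan2(e[1],e[0])).round(2))
h=cv2.cvtColor(d['color'],cv2.COLOR_RGB2HSV)
def box(m,z,roi):
    x0,y0,x1,y1=roi;k=np.zeros(m.shape,np.uint8);k[y0:y1,x0:x1]=m[y0:y1,x0:x1];k=cv2.morphologyEx(k,cv2.MORPH_CLOSE,np.ones((15,15)))
    c=max(cv2.findContours(k,0,2)[0],key=cv2.contourArea);q=np.array([onz(d,p,z,P)[:2] for p in c[:,0]],np.float32);return cv2.minAreaRect(q)
print('rest',box((h[:,:,1]>85)&(h[:,:,0]<25),6,(230,80,295,235)))
q=[onz(d,np.array(u)*s,10,P) for u in((557,112.5),(656,122),(548,314.5))]
e=q[0]-q[2];f=q[1]-q[0];print('plate',np.linalg.norm(e).round(1),np.linalg.norm(f).round(1),'yaw',np.degrees(np.arctan2(e[1],e[0])).round(2),np.degrees(np.arctan2(f[0],-f[1])).round(2),'c',((q[1]+q[2])/2).round(1))
go([548.8,270,15],-7.6)
E
```

```text
stud 159.5 [552.1 270.6  39. ] -8.0
rest ((549.4133911132812, 271.35919189453125), (55.06700134277344, 168.17808532714844), 82.17214965820312)
plate 165.2 89.6 yaw -7.0 -6.7 c [553.9 108.6  10. ]
pos [540.7 278.2 204.3] yaw -8.3 spin -0.7 shift mm before turn [  4.8 188.6  19.9] after [  5.  188.6  19.8]
```

```bash
python3 - <<'E'
from h import *
w=np.load('w9.npy',allow_pickle=True).item();d,P=w['d'],w['P'];s=.64
im=cv2.GaussianBlur(d['color'],(3,3),0).astype(int)
# crest rows: saturation low (aluminium) width per row
sat=im.max(2)-im.min(2);c=int(410*s);W=[]
for r in range(88,230):
    m=sat[r]<28;i=j=c
    while m[i-1]:i-=1
    while m[j+1]:j+=1
    W.append((r,i,j,j-i))
W=np.array(W);print([tuple(x) for x in W[:, [0,3]].tolist()])
for a in(212,294,184,320):print(onz(d,(410*s,a*s),34,P).round(1))
E
```

```text
[(88, 0), (89, 0), (90, 0), (91, 0), (92, 12), (93, 13), (94, 15), (95, 15), (96, 15), (97, 17), (98, 23), (99, 24), (100, 24), (101, 20), (102, 17), (103, 15), (104, 15), (105, 15), (106, 15), (107, 15), (108, 15), (109, 15), (110, 15), (111, 15), (112, 15), (113, 15), (114, 16), (115, 18), (116, 22), (117, 24), (118, 24), (119, 21), (120, 17), (121, 16), (122, 15), (123, 15), (124, 15), (125, 15), (126, 15), (127, 15), (128, 15), (129, 15), (130, 15), (131, 15), (132, 16), (133, 20), (134, 22), (135, 24), (136, 24), (137, 21), (138, 17), (139, 15), (140, 15), (141, 15), (142, 15), (143, 15), (144, 15), (145, 15), (146, 16), (147, 18), (148, 18), (149, 18), (150, 18), (151, 18), (152, 18), (153, 18), (154, 18), (155, 18), (156, 18), (157, 18), (158, 18), (159, 18), (160, 18), (161, 18), (162, 18), (163, 18), (164, 18), (165, 18), (166, 18), (167, 18), (168, 18), (169, 18), (170, 18), (171, 18), (172, 18), (173, 18), (174, 18), (175, 18), (176, 16), (177, 16), (178, 15), (179, 14), (180, 14), (181, 14), (182, 16), (183, 18), (184, 20), (185, 22), (186, 22), (187, 22), (188, 22), (189, 22), (190, 20), (191, 19), (192, 16), (193, 16), (194, 14), (195, 14), (196, 14), (197, 14), (198, 14), (199, 16), (200, 20), (201, 21), (202, 22), (203, 22), (204, 22), (205, 21), (206, 19), (207, 16), (208, 14), (209, 14), (210, 14), (211, 14), (212, 14), (213, 14), (214, 16), (215, 19), (216, 20), (217, 21), (218, 21), (219, 21), (220, 21), (221, 21), (222, 20), (223, 18), (224, 14), (225, 12), (226, 10), (227, 8), (228, 0), (229, 0)]
[580.5 266.4  34. ]
[519.9 275.   34. ]
[600.3 263.5  34. ]
[499.4 277.9  34. ]
```

Emit:
carry_out([
  [[0.0059, 0.03, 0.0105], -0.3],
  [[0, 0.03, 0], 0],
  [[0, 0.03, 0], 0],
  [[0, 0.03, 0], 0],
  [[0, 0.02, 0], 0],
  [[0, 0, 0], 0],
  [[0, 0, 0], 0],
])

```text
t: 16.62
tool_pos: [545.8, 258.2, 59.1]
orientation: [-1.182, 1.359, -1.304]
force: [1.3, 0.6, 0.2]
gripper_width: 87.7
```

```bash
python3 -c "
from h import *
go([550.3,270.9,15],-8.0)"
```

```text
pos [545.8 258.2  59.1] yaw -8.86 spin -0.86 shift mm before turn [-13.9  43.7   4.9] after [-13.8  43.7   5.1]
```

Emit:
carry_out([
  [[-0.007, 0, 0.0025], -0.9],
  [[-0.006, 0, 0.002], 0],
  [[0, 0, 0], 0],
  [[0, 0, 0], 0],
])

```text
t: 17.12
tool_pos: [554.4, 272.0, 61.4]
orientation: [-1.186, 1.345, -1.292]
force: [-0.2, 0.1, 0.4]
gripper_width: 87.6
```

Emit:
carry_out([
  [[0, 0.007, 0], 0],
  [[0, 0.007, 0], 0],
  [[0, 0.007, 0], 0],
  [[0, 0, 0], 0],
  [[0, 0, 0], 0],
])

```text
t: 17.75
tool_pos: [552.6, 271.4, 38.2]
orientation: [-1.188, 1.346, -1.292]
force: [0.0, -0.2, 0.4]
gripper_width: 87.6
```

```bash
python3 -c "
from h import *
go([550.3,270.9,15],-8.0)"
```

```text
pos [552.6 271.4  38.2] yaw -7.91 spin 0.09 shift mm before turn [ 0.5 23.3 -0.9] after [ 0.5 23.3 -0.9]
```

```bash
python3 -c "
from h import *
P=pose();print(P[1].round(3))
for f in ('w1','w3','w6','w7','w8','w9'):print(f,np.load(f+'.npy',allow_pickle=True).item()['P'][1][:,1].round(3))"
```

```text
[[-0.137 -0.054  0.989]
 [-0.991 -0.006 -0.137]
 [ 0.013 -0.999 -0.053]]
w1 [-0.005  0.007 -1.   ]
w3 [-0.025  0.005 -1.   ]
w6 [-0.019  0.004 -1.   ]
w7 [-0.022  0.004 -1.   ]
w8 [-0.022  0.004 -1.   ]
w9 [-0.057 -0.004 -0.998]
```

Emit:
carry_out([
  [[0.0005, 0.007, -0.001], 0],
  [[0, 0.007, -0.001], 0],
  [[0, 0.006, 0], 0],
  [[0, 0.002, 0], 0],
  [[0, 0, 0], 0],
])

```text
t: 18.38
tool_pos: [549.1, 271.0, 14.8]
orientation: [-1.188, 1.346, -1.292]
force: [0.2, 0.2, -0.1]
gripper_width: 87.5
```

```bash
python3 -c "
from h import *
go([549.3,270.8,15],-8.0)"
```

```text
pos [549.1 271.   14.8] yaw -7.91 spin 0.09 shift mm before turn [ 0.2 -0.2  0.2] after [ 0.2 -0.2  0.2]
```

Emit:
carry_out([
  [[0, 0, 0], 0],
  [[0, 0, 0], 0],
  [[0, 0, 0], 0],
  [[0, 0, 0], 0],
  [[0, 0, 0], 0],
  [[0, 0, 0], 0],
  [[0, 0, 0], 0],
  [[0, 0, 0], 0],
  [[0, 0, 0], 0],
], hand=0)

```text
t: 19.5
tool_pos: [549.5, 270.7, 15.5]
orientation: [-1.187, 1.345, -1.292]
force: [-0.9, -0.0, 0.1]
gripper_width: 23.3
```

Emit:
carry_out([
  [[0, -0.01, 0], 0],
  [[0, -0.02, 0], 0],
  [[0, -0.03, 0], 0],
  [[0, -0.03, 0], 0],
  [[0, -0.03, 0], 0],
  [[0, -0.03, 0], 0],
  [[0, -0.03, 0], 0],
  [[0, 0, 0], 0],
  [[0, 0, 0], 0],
])

```text
t: 20.62
tool_pos: [557.5, 272.0, 201.7]
orientation: [-1.19, 1.346, -1.29]
force: [-0.5, 0.2, -3.3]
gripper_width: 23.3
```

```bash
python3 -c "
from h import *
P=pose();print(P[1].round(3));go([553.9,108.6,190],-6.9);print(arm.state()['force'])"
```

```text
[[-0.136 -0.056  0.989]
 [-0.991 -0.006 -0.136]
 [ 0.014 -0.998 -0.055]]
pos [557.5 272.  201.7] yaw -7.85 spin -0.95 shift mm before turn [162.2  12.9  19.4] after [162.5  12.9  16.7]
[-0.48753697  0.19460458 -3.3255469 ]
```

Emit:
carry_out([
  [[0.0203, 0.0, 0.0025], -0.5],
  [[0.0203, 0, 0.0025], -0.4],
  [[0.0203, 0, 0.0025], 0],
  [[0.0203, 0, 0.0025], 0],
  [[0.0203, 0.003, 0.0025], 0],
  [[0.0203, 0.003, 0.0025], 0],
  [[0.0203, 0.003, 0.0025], 0],
  [[0.0203, 0.003, 0.0025], 0],
  [[0, 0, 0], 0],
  [[0, 0, 0], 0],
])

```text
t: 21.88
tool_pos: [553.6, 98.6, 183.8]
orientation: [-1.207, 1.34, -1.276]
force: [-0.3, 0.3, -1.8]
gripper_width: 23.2
```

```bash
python3 - <<'E'
from h import *
P=pose();print(P[1][:,1].round(3));go([554.5,108.1,150],-6.9);print(arm.state()['force'])
d=snap('wrist');np.save('w10.npy',dict(d=d,P=P),allow_pickle=True)
h=d['color'].astype(int)
f=np.array([np.cos(np.radians(-6.9)),np.sin(np.radians(-6.9))]);n=np.array([-f[1],f[0]])
g=d['color'].min(2)
L=[];Rr=[]
for r in range(110,200,6):
    c=int(proj(d,[553.6+.8*40,108.2,10],P)[0])
    m=cv2.GaussianBlur(g,(3,3),0)[r].astype(int);dg=np.diff(m)
    i=c-70+(-dg[c-70:c-28]).argmax();j=c+28+dg[c+28:c+70].argmax()
    A=onz(d,(i+.5,r),10,P)[:2];B=onz(d,(j+.5,r),10,P)[:2]
    print(r,i,j,'width',np.linalg.norm(A-B).round(1),'mid rel',((A+B)/2-[553.6,108.2])@np.c_[f,n])
E
```

```text
[-0.065 -0.009 -0.998]
pos [553.6  98.6 183.8] yaw -6.92 spin -0.02 shift mm before turn [-10.1  33.6   1.9] after [-10.1  33.6   1.9]
[-0.27615007  0.2634371  -1.78220658]
110 207 287 width 88.4 mid rel [69.80916912  0.45386048]
116 207 287 width 88.7 mid rel [63.06692682  0.49374631]
122 207 290 width 92.4 mid rel [56.32815437 -1.14457087]
128 207 290 width 92.7 mid rel [49.53230138 -1.10419762]
134 208 287 width 88.6 mid rel [42.66697095  0.06494034]
140 208 287 width 89.0 mid rel [35.80077353  0.11678754]
146 208 286 width 88.3 mid rel [28.88398549  0.7418917 ]
152 208 286 width 88.7 mid rel [21.92041602  0.80402285]
158 208 286 width 89.2 mid rel [14.89824107  0.87016818]
164 209 288 width 90.9 mid rel [ 7.80516775 -0.80190017]
170 209 289 width 92.6 mid rel [ 0.64601508 -1.32109212]
176 209 286 width 89.6 mid rel [-6.59430101  0.50243504]
182 210 285 width 87.9 mid rel [-13.92311329   0.57658434]
188 210 285 width 88.5 mid rel [-21.33894309   0.66043765]
194 210 285 width 89.1 mid rel [-28.85686191   0.74890097]
```

Emit:
carry_out([
  [[-0.005, 0, 0.001], 0],
  [[-0.005, 0, 0.001], 0],
  [[0, 0.01, 0], 0],
  [[0, 0.01, 0], 0],
  [[0, 0.01, 0], 0],
  [[0, 0.007, 0], 0],
  [[0, 0, 0], 0],
  [[0, 0, 0], 0],
])

```text
t: 22.92
tool_pos: [553.7, 111.0, 143.1]
orientation: [-1.21, 1.338, -1.273]
force: [0.5, 0.8, -2.0]
gripper_width: 23.3
```

```bash
python3 - <<'E'
from h import *
P=pose();print(P[1].round(3));go([554.5,108.3,120],-6.9);print(arm.state()['force'],'G',(P[0]-18.7*P[1][:,1]).round(1))
d=snap('wrist');np.save('w11.npy',dict(d=d,P=P),allow_pickle=True)
g=cv2.GaussianBlur(d['color'].min(2),(3,3),0).astype(int)
f=np.array([np.cos(np.radians(-6.9)),np.sin(np.radians(-6.9))]);n=np.array([-f[1],f[0]])
for lat in(-35,-28,28,35):
    u=proj(d,np.r_[[553.8,108.7]+85*f+lat*n,10],P);c=int(round(u[0]));r0=int(u[1]);col=g[r0-15:r0+15,c];dg=np.diff(col);k=r0-15+(-dg if 1 else dg).argmax()
    print(lat,'pred row',u[1].round(1),'obs',k+.5,'err mm',((onz(d,(c,k+.5),10,P)[:2]-[553.8,108.7])@f-85).round(1))
E
```

```text
[[-0.116 -0.066  0.991]
 [-0.993 -0.009 -0.116]
 [ 0.017 -0.998 -0.065]]
pos [553.7 111.  143.1] yaw -6.7 spin 0.2 shift mm before turn [ 2.2 23.   2.6] after [ 2.2 23.   2.6]
[ 0.47646661  0.81113735 -1.98283116] G [554.9 111.2 161.7]
-35 pred row 95.3 obs 95.5 err mm -0.2
-28 pred row 95.1 obs 95.5 err mm -0.4
28 pred row 94.9 obs 95.5 err mm -0.6
35 pred row 95.0 obs 95.5 err mm -0.5
```

Emit:
carry_out([
  [[0.0025, 0, 0.001], 0.2],
  [[0, 0.006, 0], 0],
  [[0, 0.006, 0], 0],
  [[0, 0.006, 0], 0],
  [[0, 0, 0], 0],
  [[0, 0, 0], 0],
])

```text
t: 23.72
tool_pos: [553.5, 108.0, 124.2]
orientation: [-1.207, 1.34, -1.276]
force: [0.3, -0.1, -2.2]
gripper_width: 23.6
```

```bash
cat >> h.py <<'E'
def st(c=(553.8,108.7),yaw=-6.9,a=18.7):
    P=pose();s=arm.state();y=np.radians(yaw);f=np.array([np.cos(y),np.sin(y),0])
    G=P[0]-a*P[1][:,1];r=G-[c[0],c[1],100]
    print('G rel: fwd %.1f left %.1f up %.1f'%(r@f,r[1]*np.cos(y)-r[0]*np.sin(y),r[2]),'force',np.round(s['force'],1),'tq',np.round(s['ft_torque'],2),'yaw',np.degrees(np.arctan2(P[1][1,2],P[1][0,2])).round(2),'t',s['t'])
E
python3 -c "
from h import *
st()"
```

```text
G rel: fwd 0.9 left -0.4 up 42.9 force [ 0.3 -0.1 -2.2] tq [ 0.12 -0.08  0.  ] yaw -6.93 t 23.725
```

Emit:
carry_out([
  [[-0.0004, 0.002, 0.001], 0],
  [[0, 0.002, 0.0003], 0],
  [[0, 0.002, 0.0001], 0],
  [[0, 0, 0], 0],
])

```text
t: 24.22
tool_pos: [554.9, 108.3, 118.0]
orientation: [-1.207, 1.34, -1.276]
force: [-0.2, -0.4, -2.0]
gripper_width: 23.4
```

```bash
python3 -c "
from h import *
st()"
```

```text
G rel: fwd 2.3 left 0.0 up 36.7 force [-0.2 -0.4 -2. ] tq [ 0.07 -0.03  0.  ] yaw -6.93 t 24.225
```

Emit:
carry_out([
  [[0, 0.002, 0.0002], 0],
  [[0, 0.002, 0.0002], 0],
  [[0, 0.002, 0.0002], 0],
  [[0, 0, 0], 0],
])

```text
t: 24.72
tool_pos: [555.6, 108.2, 112.4]
orientation: [-1.206, 1.339, -1.276]
force: [-0.2, -0.9, -0.0]
gripper_width: 23.3
```

```bash
python3 -c "
from h import *
st()"
```

```text
G rel: fwd 3.0 left 0.1 up 31.0 force [-0.2 -0.9 -0. ] tq [ 0.05  0.22 -0.04] yaw -6.93 t 24.725
```

Emit:
carry_out([
  [[0, 0.002, 0.0001], 0],
  [[0, 0.002, 0.0001], 0],
  [[0, 0.002, 0.0001], 0],
  [[0, 0, 0], 0],
])

```text
t: 25.22
tool_pos: [556.6, 108.0, 106.6]
orientation: [-1.204, 1.338, -1.278]
force: [0.1, -0.1, 0.4]
gripper_width: 23.4
```

```bash
python3 -c "
from h import *
st()"
```

```text
G rel: fwd 4.0 left -0.0 up 25.2 force [ 0.1 -0.1  0.4] tq [ 0.02 -0.04  0.04] yaw -6.94 t 25.225
```

Emit:
carry_out([
  [[0, 0.002, -0.0004], 0],
  [[0, 0.002, -0.0002], 0],
  [[0, 0.002, 0], 0],
  [[0, 0, 0], 0],
])

```text
t: 25.72
tool_pos: [556.7, 107.9, 100.5]
orientation: [-1.202, 1.337, -1.279]
force: [2.3, -0.2, -0.0]
gripper_width: 23.4
```

```bash
python3 -c "
from h import *
st();P=pose();d=snap('wrist');np.save('w12.npy',dict(d=d,P=P),allow_pickle=True)"
```

```text
G rel: fwd 4.0 left -0.1 up 19.2 force [ 2.3 -0.2 -0. ] tq [ 0.   -0.29  0.02] yaw -6.96 t 25.725
```

Emit:
carry_out([
  [[0, 0.002, -0.0006], 0],
  [[0, 0.002, -0.0005], 0],
  [[0, 0.002, -0.0003], 0],
  [[0, 0, 0], 0],
])

```text
t: 26.28
tool_pos: [556.0, 107.9, 94.7]
orientation: [-1.199, 1.335, -1.28]
force: [3.8, -0.4, 0.7]
gripper_width: 23.5
```

```bash
python3 -c "
from h import *
st()"
```

```text
G rel: fwd 3.3 left -0.2 up 13.3 force [ 3.8 -0.4  0.7] tq [-0.09 -0.46  0.03] yaw -6.98 t 26.275
```

Path follows the pivot arc (expected forward about 2.8 at height 13) with small forces. Continuing.

Emit:
carry_out([
  [[0, 0.002, -0.0006], 0],
  [[0, 0.002, -0.0005], 0],
  [[0, 0.002, -0.0005], 0],
  [[0, 0, 0], 0],
])

```text
t: 26.78
tool_pos: [553.6, 107.9, 88.2]
orientation: [-1.2, 1.336, -1.28]
force: [4.0, -1.0, 0.9]
gripper_width: 23.3
```

```bash
python3 -c "
from h import *
st();P=pose();d=snap('wrist');np.save('w13.npy',dict(d=d,P=P),allow_pickle=True)
B=bed((553.8,108.7),-6.9);rings(d,P,*B,(70,50,30))"
```

```text
G rel: fwd 1.0 left -0.5 up 6.9 force [ 4.  -1.   0.9] tq [-0.16 -0.47  0.04] yaw -6.98 t 26.775
70 pred 137.9 233.0 282.1 obs [132.5 233.  284. ]
50 pred 169.3 232.5 283.1 obs [165.5 232.4 285. ]
30 pred 202.6 232.2 283.9 obs [201.5 232.2 285. ]
```

Emit:
carry_out([
  [[0, 0.0015, 0], 0],
  [[0, 0.0015, 0], 0],
  [[0, 0, 0], 0],
])

```text
t: 27.2
tool_pos: [552.8, 107.9, 85.0]
orientation: [-1.201, 1.336, -1.279]
force: [3.5, -1.1, 0.8]
gripper_width: 23.4
```

```bash
python3 -c "
from h import *
st();P=pose();d=snap('wrist')
B=bed((553.8,108.7),-6.9);rings(d,P,*B,(70,50,30))"
```

```text
G rel: fwd 0.1 left -0.6 up 3.7 force [ 3.5 -1.1  0.8] tq [-0.13 -0.29  0.12] yaw -6.97 t 27.2
70 pred 137.2 232.5 282.5 obs [133.5 233.  283.9]
50 pred 169.2 232.0 283.5 obs [166.5 232.9 284. ]
30 pred 203.3 231.6 284.4 obs [202.5 232.6 285. ]
```

Emit:
carry_out([
  [[0, 0.0015, 0.0004], 0],
  [[0, 0.0015, 0.0003], 0],
  [[0, 0, 0], 0],
])

```text
t: 27.62
tool_pos: [552.2, 108.0, 81.7]
orientation: [-1.203, 1.337, -1.278]
force: [0.8, -1.0, 2.3]
gripper_width: 23.7
```

```bash
python3 -c "
from h import *
st();P=pose();d=snap('wrist')
B=bed((553.8,108.7),-6.9);rings(d,P,*B,(70,50,30))"
```

```text
G rel: fwd -0.4 left -0.6 up 0.3 force [ 0.8 -1.   2.3] tq [-0.12 -0.12  0.03] yaw -6.95 t 27.625
70 pred 137.1 232.1 283.0 obs [135.  233.8 283. ]
50 pred 169.8 231.5 284.1 obs [168.  233.3 283.9]
30 pred 204.5 231.2 285.0 obs [206.5 232.  284.5]
```

Emit:
carry_out([
  [[0, 0.0015, 0.0003], 0],
  [[0, 0, 0], 0],
])

```text
t: 27.92
tool_pos: [552.4, 108.0, 80.5]
orientation: [-1.203, 1.337, -1.278]
force: [0.3, -1.6, 2.7]
gripper_width: 23.3
```

```bash
python3 -c "
from h import *
st();P=pose();d=snap('wrist')
B=bed((553.8,108.7),-6.9);rings(d,P,*B,(70,50,30))"
```

```text
G rel: fwd -0.2 left -0.6 up -0.8 force [ 0.3 -1.6  2.7] tq [-0.08  0.09  0.09] yaw -6.95 t 27.925
70 pred 137.8 232.0 283.3 obs [135.5 233.6 283. ]
50 pred 170.7 231.4 284.3 obs [169.  233.3 283.9]
30 pred 205.7 231.1 285.2 obs [204.  232.8 284. ]
```

Row spread is now 68.5, against 67.9 predicted for seated, and the crest widths show the same deficit as the seated fine stud. I'm opening gently.

Emit:
carry_out([
  [[0, 0, 0], 0],
  [[0, 0, 0], 0],
  [[0, 0, 0], 0],
  [[0, 0, 0], 0],
], hand=0.6)

```text
t: 28.48
tool_pos: [551.6, 108.4, 79.6]
orientation: [-1.204, 1.338, -1.277]
force: [-0.2, 0.1, 0.2]
gripper_width: 52.6
```

```bash
python3 -c "
from h import *
st();P=pose();d=snap('wrist');np.save('w14.npy',dict(d=d,P=P),allow_pickle=True)
B=bed((553.8,108.7),-6.9);rings(d,P,*B,(70,50,30))"
```

```text
G rel: fwd -1.0 left -0.2 up -1.8 force [-0.2  0.1  0.2] tq [-0.04 -0.06 -0.  ] yaw -6.93 t 28.475
70 pred 136.5 232.5 284.1 obs [135.  233.6 284. ]
50 pred 169.7 231.9 285.2 obs [168.5 233.  284.6]
30 pred 204.9 231.6 286.1 obs [202.5 232.7 285. ]
```

Emit:
carry_out([
  [[0, -0.01, 0], 0],
  [[0, -0.025, 0], 0],
  [[0, -0.04, 0], 0],
  [[0, -0.04, 0], 0],
  [[0, -0.02, 0], 0],
  [[0, 0, 0], 0],
  [[0, 0, 0], 0],
])

```text
t: 29.4
tool_pos: [560.1, 109.6, 221.2]
orientation: [-1.203, 1.338, -1.277]
force: [0.6, 1.1, -0.2]
gripper_width: 52.7
```

```bash
python3 - <<'E'
from h import *
st();P=pose();d=snap('wrist');np.save('w15.npy',dict(d=d,P=P),allow_pickle=True)
o,R=bed((553.8,108.7),-6.9)
for x in(70,50,30,-30,-50,-70,80,-80):
    print(x,[tuple(proj(d,o+R@np.array([x,0,z]),P).round(1)) for z in(0,6)])
e=snap('scene');c=[proj(e,o+R@np.array([0,0,0.])).astype(int),proj(e,[605,-115,100]).astype(int)]
k=[cv2.resize(cv2.convertScaleAbs(e['color'][y-38:y+38,x-38:x+38,::-1],alpha=1.8),(300,300),interpolation=cv2.INTER_CUBIC) for x,y in c]
W=cv2.resize(cv2.convertScaleAbs(d['color'][85:285,180:340,::-1],alpha=1.6),(480,600),interpolation=cv2.INTER_CUBIC)
cv2.imwrite('pics/fin.png',np.hstack([W,np.vstack(k)]))
E
```

```text
G rel: fwd 7.3 left 2.0 up 139.8 force [ 0.6  1.1 -0.2] tq [ 0.03 -0.03 -0.01] yaw -6.92 t 29.4
70 [(np.float64(258.5), np.float64(124.3)), (np.float64(258.6), np.float64(122.0))]
50 [(np.float64(258.7), np.float64(142.0)), (np.float64(258.8), np.float64(140.0))]
30 [(np.float64(258.8), np.float64(160.5)), (np.float64(258.9), np.float64(158.8))]
-30 [(np.float64(259.3), np.float64(219.9)), (np.float64(259.4), np.float64(219.3))]
-50 [(np.float64(259.4), np.float64(240.5)), (np.float64(259.5), np.float64(240.3))]
-70 [(np.float64(259.6), np.float64(261.1)), (np.float64(259.7), np.float64(261.4))]
80 [(np.float64(258.5), np.float64(115.8)), (np.float64(258.5), np.float64(113.3))]
-80 [(np.float64(259.7), np.float64(271.4)), (np.float64(259.8), np.float64(271.9))]
```

View pics/fin.png

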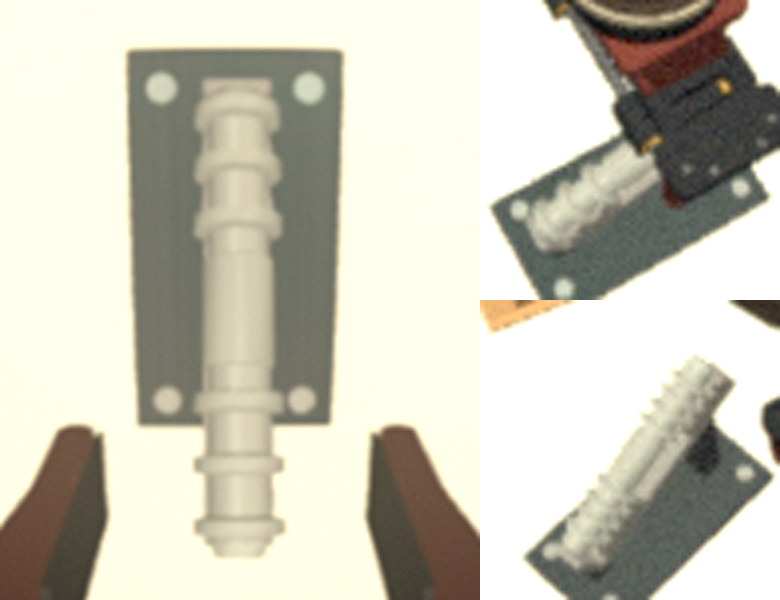

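The final picture shows both studs lying home in their gauges. The coarse crest rows, about 123, 142, 160, 219, 240 and 260, match the seated prediction of 124, 142, 160.5, 220, 240.5 and 261. The arm is clear, so I'm handing in.

```bash
python3 -c "
from h import *
print(arm.close_job())"
```

```text
the job is handed in; nothing more can be done
None
```

I laid both studs in their matching gauges, the fine one in the narrow-toothed gauge and the coarse one in the wide-toothed gauge. I handed the job in at about 29 s with the arm clear. The hand-in gave no verdict, so the checks below are my own.

- **Method:** I held each stud level, touched its near end to the top of the bed, and lowered it so it pivoted in the grip down to the slope. The forces I read stayed within about 5 N, and I then opened the fingers gently.
- **Final position:** After release, the wrist-camera crest rows of both studs matched the fully seated position to about 1 px. That puts both within about 1 mm along the bed and at seated height.
- **Bottles and jar:** I did not touch or approach them. I did not measure their positions again at the end.

These checks failed or disagreed:

- **Fine stud grip:** It was gripped about 7 mm low because I lifted before the fingers had fully closed.
- **Fine stud riding high:** It rode about 6 mm high on the teeth until a last 2 mm step let it drop home. I did not log the peak force during that step; readings were about 4 N just before and after.
- **Fine stud sideways reading:** It reads about 1.5 mm off to the side, which is within the camera's calibration error and the 4 mm limit.
- **Tool tilt:** The tool drifted 3–4° during fast moves, and I allowed for this when placing the coarse stud.

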